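# Open the cell drum at the pink cell

### The arm

A 6-joint arm with a two-finger parallel gripper is mounted at the origin on the work surface. World frame = base frame: x ahead of the robot, y to its left, z up, the work surface at z = 0. Lengths are in m, angles in rad, forces in N, time in s.
With the tool pointing down it reaches from about 0.35 to 0.975 m from the base axis. Payload 4.9 kg.
Tool frame: the origin (TCP) lies at the very end of the fingers, on their centre line; the grasp point (between the pads) lies 19 mm behind it; z points along the fingers, y is the line along which they close (so a half turn about z gives the same grasp; the last joint's range is limited). The gripper opens to 85 mm and grips with 20 to 120 N. Pads are 22 mm wide; open, the fingers measure 114 mm over their backs; the gripper's body (76 mm by 85 mm) begins 54 mm behind the grasp point. The pads swing forward as they close: fully open they stand 13 mm farther back than shut.
Start: joints at [1.2, 0.053, 1.613, -0, 1.476, -0.119], TCP at [0.156, 0.605, 0.231] pointing down, gripper open.
Joint ranges: [-3.01, 3.01], [-1.01, 2.22], [0.06, 2.58], [-1.02, 4.17], [0.09, 2.62], [-3.14, 3.14]. Speed limits (rad/s): [2.57, 2.57, 3.14, 3.14, 3.14, 3.14].

### API

Orientations are given as a unit quaternion [w, x, y, z].
In Python, from plant import * gives the robot as it stands.
- The arm moves only by the tool jog_arm, never from a script. Its argument "moves" is a list that holds one entry, the list of rows, each a list of 7 numbers: the finger opening in cm, from 0 to 8.54, then the shift along the tool's x, y, z in cm, then the turn, a rotation vector about the tool's x, y, z in rad. A call has 1 to 20 rows; each row shifts and turns the commanded pose from where the row before left it, along the tool's axes as they then stand; what a row does not reach is not made up. A row lasts 1/12 s, in which the tool goes at most 41.7 mm and 7.16 degrees, less where a joint would pass 70% of its speed; a pose out of reach is approached as far as the arm can. A call is refused whole if a number of a shift passes 4.17 or a number of a turn 0.125, either way. A call with a gripper value outside its range is refused whole. The fingers move at their own pace and stop on an object; the grip force is fixed at half the most. Time passes only in rows, so rows that do not move let the fingers close. It gives the time, the measured TCP pose, the force, the opening and the grip force at its end, in the units of the state.
- state(): the state, without advancing time (a new reading comes with each control period).
- grab_frame(name): name is "scene" or "side" or "wrist"; returns a dict with "color" (400x640x3 uint8, blue, green, red), "depth" (400x640 float32, m along the optical axis (not along the pixel's ray), 0 where there is no reading), "fx", "fy", "cx", "cy" (pixels), "R" (3x3) and "t" (3): a world point X has camera coordinates R X + t. Camera axes: x right, y down, z forward; pixel columns grow to the right and rows downward; lengths in m; the calibration is good to about 2 mm. A picture is of the moment at which its call begins.
- job_done(): hands the job in; it is judged then, once.
Trained networks look in a picture, given as the dict that the camera call returned (one of the last four; its "shot" number tells which), for a name from the list of things; names that differ only in an ending like _2 or _b are one class to them, and where a whole thing is asked for, a point or a joint stands for the part that bears it (a point fixed in the world has none). Each returns a list of dicts, best first, with "p" (0 to 1); they miss things now and then, are a little off and sometimes report something else, mostly with a low value. They report only what shows in the picture. A call takes as long as a camera call. They do not tell look-alikes from the thing itself.
- recognise(name, picture): "rect" ([centre column, centre row, width, height] in pixels, round what is visible of it).
- regions_of(name, picture): "pixels" (400x640 bool, what is visible of it) and "rect" ([centre column, centre row, width, height] in pixels, round what is visible of it).
The state is a dict: "time": time; "joint_pos": joint angles; "joint_vel": joint speeds; "joint_efforts": joint torques, N m; "tool_pos": TCP position; "tool_rot": TCP orientation; "contact_force": force on the tool from outside, world axes, zero at the start; "ft_torque": the same for the moment, N m; "gripper_width": opening from 0.0 (shut) to 1.0 (fully open); "grasp_force": force on a finger pad.
Only numpy, scipy, OpenCV 4.12 (cv2) and the standard library are available. Lean on these libraries where they do the work, as an engineer would, in place of code of your own. Each camera call takes 0.05 s, during which the arm holds its last target. There are 200 camera calls.

### The job

On this battery-pack bench, the round drum holds four battery cells under a clear turning cap that has one round hole, framed in orange. Turn the cap by its white bar handle until the hole stands centred over the pink cell in the drum, so that this cell could be lifted straight out, then let go and leave the cap at rest.

Things in the scene. Friction and masses are not known exactly. Their poses are not given: they have to be found in the camera images.
- cap (a joint): Turn of the clear cap about its upright axis, rad, counterclockwise from above positive. Stops at -1.6 and 1.6; even friction of 0.06 N m, no spring: stays where left. Starts within 0.15 of 0, the hole over the drum's blank part; the four cells lie under the hole at about -1.26, -0.63, 0.63 and 1.26, colours in any order, so one grasp is enough (1.41 rad at most).
- cap_grip (a point): Grip point of the cap's white bar handle, on the turning axis, 103 mm above the bench. Bar 60 mm long, 14 wide, 36 tall, from 79 mm (cap's upper face) to 115 mm above the bench. The point turns with the cap: x runs along the bar towards the hole, y across the bar (close on it this way), z up. Grey drum and cap are 160 mm across, fixed to the bench.
- cap_opening (a point): Centre of the one round hole in the cap, 38 mm in diameter, in an orange frame 45 mm across that rises 1.5 mm over the cap; 55 mm from the turning axis, 79 mm above the bench. Turns with the cap.
- pink_cell: The pink battery cell in the drum, an upright cylinder 18.4 mm in diameter, 65 mm tall, held firmly 55 mm from the drum's axis. Origin: centre of its underside, 5 mm above the bench; its top is just below the clear cap. The green, blue and yellow cells in the drum are 34 mm or more away, centre to centre. Cells elsewhere on the bench are not meant.
Mind the look-alikes: they are no part of the job. Of the things like the part that bears cap, leave any that is purple; of the rest the larger one is meant.

How it is judged:
By the outcome, as a careful person would: the job done as asked, in the order asked, and still so for the second after the job is handed in, with the robot touching nothing.
It also fails if it takes over 38 s, if anything falls off the work surface, if the arm or the gripper's body presses on something with over 40 N, if the wrist force passes 120 N, or if a joint passes its speed limit or range.

## Working session

There is one attempt and no reset: what is moved stays moved. The work goes in short steps, Python scripts to look and compute and a tool call to move; the robot and the scene stay as the last step left them, time stands still between calls to the robot, and variables do not carry over. Pictures are saved under pics/ and viewed, at most 10 in all, crops included, and the job is handed in when it is done.

Besides the shell and the picture viewer there is one more tool, called as name(argument=value, ...) on one line, values as JSON. jog_arm: Moves the arm, as the interface text tells. Its arguments: {"type":"object","properties":{"moves":{"type":"array"}},"required":["moves"]}

```bash
mkdir -p pics
cat > h.py <<'E'
from plant import *
import numpy as np, cv2
def world(f,u,v,z=None):
    d=np.array([(u-f['cx'])/f['fx'],(v-f['cy'])/f['fy'],1.])
    R=np.array(f['R']);t=np.array(f['t']);c=-R.T@t;r=R.T@d
    if z is None: return c+r*f['depth'][int(round(v)),int(round(u))]
    return c+r*(z-c[2])/r[2]
E
python3 - <<'E'
from h import *
for n in ['scene','side']:
    f=grab_frame(n);cv2.imwrite(f'pics/{n}1.png',f['color'])
    for k in ['cap','cap_grip','cap_opening','pink_cell']:
        for o in recognise(k,f)[:4]:
            u,v=o['rect'][:2];z={'cap':.079,'cap_grip':.1,'cap_opening':.079,'pink_cell':.07}[k]
            print(n,k,round(o['p'],2),np.round(o['rect']),world(f,u,v,z).round(3))
E
```

```text
scene cap 0.91 [310. 304.  86.  62.] [0.687 0.132 0.079]
scene cap 0.85 [354. 176.  80.  44.] [ 0.36  -0.031  0.079]
scene cap 0.59 [246. 216.  95.  54.] [ 0.595 -0.085  0.079]
scene cap_grip 0.87 [311. 302.  86.  63.] [0.701 0.145 0.1  ]
scene cap_grip 0.72 [354. 176.  84.  48.] [ 0.393 -0.01   0.1  ]
scene cap_grip 0.38 [248. 216.  98.  57.] [ 0.614 -0.058  0.1  ]
scene cap_opening 0.75 [353. 176.  81.  49.] [ 0.362 -0.032  0.079]
scene cap_opening 0.68 [248. 217.  99.  58.] [ 0.596 -0.079  0.079]
scene cap_opening 0.68 [310. 302.  84.  62.] [0.684 0.13  0.079]
side cap 0.87 [354. 159.  61.  40.] [0.647 0.087 0.079]
side cap 0.86 [244. 270. 105.  92.] [ 0.359 -0.048  0.079]
side cap 0.72 [381. 238.  95.  78.] [ 0.582 -0.099  0.079]
side cap_grip 0.81 [356. 159.  57.  40.] [0.636 0.067 0.1  ]
side cap_grip 0.79 [241. 270. 105.  93.] [ 0.354 -0.058  0.1  ]
side cap_opening 0.83 [241. 269. 105.  95.] [ 0.356 -0.044  0.079]
side cap_opening 0.7 [382. 237.  96.  83.] [ 0.585 -0.096  0.079]
side cap_opening 0.66 [354. 159.  54.  40.] [0.646 0.086 0.079]
```

View pics/scene1.png

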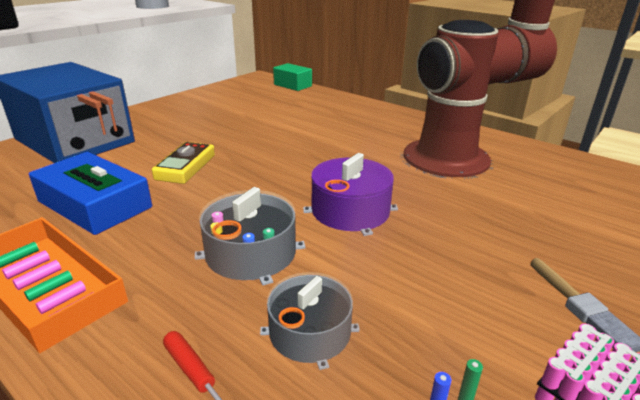

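View pics/side1.png

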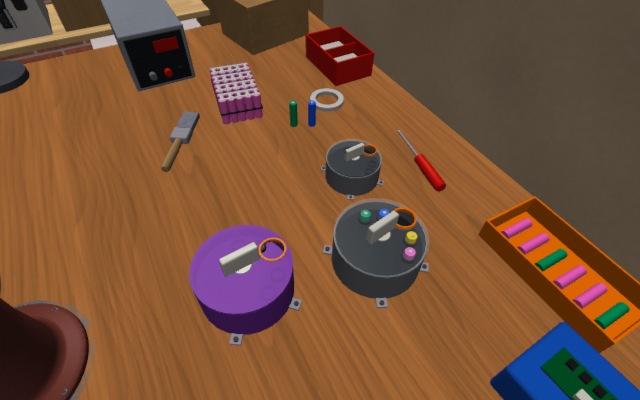

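The scene view shows the larger grey drum at about (248,225). In the side view it is at (380,240), with its hole at (403,218), pink cell at (410,254) and handle at (383,227). Next I'll measure these.

Run:
```python
from h import *
for n,(x0,x1,y0,y1) in {'scene':(195,302,185,275),'side':(325,435,195,290)}.items():
    f=grab_frame(n);hsv=cv2.cvtColor(f['color'],cv2.COLOR_BGR2HSV)
    def seg(lo,hi,z,lab):
        m=cv2.inRange(hsv,lo,hi);k=np.zeros_like(m);k[y0:y1,x0:x1]=m[y0:y1,x0:x1]
        if lab=='bar':
            nn,L,S,C=cv2.connectedComponentsWithStats(k);k=np.uint8(L==1+np.argmax(S[1:,4]))
        v,u=np.nonzero(k)
        if lab=='ring':
            P=np.array([world(f,a,b,z)[:2] for a,b in zip(u,v)]);c,r=cv2.minEnclosingCircle(P.astype(np.float32)*1000);print(n,lab,len(u),np.round(c,1),round(r,1));return
        if lab=='bar':
            P=np.array([world(f,a,b) for a,b in zip(u,v) if f['depth'][b,a]>0]);P=P[(P[:,2]>.11)&(P[:,2]<.12)]
            print(n,lab,len(P),P.mean(0).round(4)); print(cv2.minAreaRect((P[:,:2]*1000).astype(np.float32)));return
        print(n,lab,len(u),u.mean(),v.mean(),world(f,u.mean(),v.mean(),z).round(4))
    seg((8,180,120),(16,255,255),.08,'ring') if n=='x' else seg((4,190,130),(14,255,255),.08,'ring')
    seg((140,60,80),(172,255,255),.068,'pink'); seg((22,120,100),(34,255,255),.068,'yellow')
    seg((100,120,80),(125,255,255),.068,'blue'); seg((60,80,50),(90,255,255),.068,'green')
    seg((0,0,170),(179,40,255),.1,'bar')
    # foot at drum centre
s=state();print(s['time'],s['tool_pos'],s['tool_rot'])
```

```text
scene ring 151 [641.2 -79.9] 22.4
scene pink 108 217.2685185185185 216.58333333333334 [ 0.6165 -0.1333  0.068 ]
scene yellow 56 216.83928571428572 228.26785714285714 [ 0.6401 -0.1064  0.068 ]
scene blue 93 248.40860215053763 237.38709677419354 [ 0.6249 -0.0481  0.068 ]
scene green 111 267.93693693693695 232.7927927927928 [ 0.5958 -0.0335  0.068 ]
scene bar 194 [ 0.5898 -0.0873  0.1135]
((587.748291015625, -89.42758178710938), (61.32576370239258, 15.396509170532227), 8.520977020263672)
side ring 109 [642.3 -81.7] 23.3
side pink 128 409.015625 253.390625 [ 0.6118 -0.14    0.068 ]
side yellow 108 410.7962962962963 237.17592592592592 [ 0.6348 -0.1152  0.068 ]
side blue 65 382.7076923076923 212.87692307692308 [ 0.6234 -0.0485  0.068 ]
side green 101 364.84158415841586 215.2871287128713 [ 0.5919 -0.038   0.068 ]
side bar 165 [ 0.5864 -0.0905  0.1156]
((586.9249267578125, -89.86300659179688), (55.40836715698242, 11.13454532623291), 9.951004028320312)
0.6 [0.15572475 0.60525999 0.23133369] [-2.53484144e-06  1.25595158e-01  9.92081577e-01  1.17299716e-05]
```

jog_arm(moves=[[[8.5,-2.8,-2.7,0,0,0,0],[8.5,-2.8,-2.7,0,0,0,0],[8.5,-2.8,-2.7,0,0,0,0],[8.5,-2.8,-2.7,0,0,0,0],[8.5,-2.8,-2.7,0,0,0,0],[8.5,-2.8,-2.7,0,0,0,0],[8.5,-2.8,-2.7,0,0,0,0],[8.5,-2.8,-2.7,0,0,0,0],[8.5,-2.8,-2.7,0,0,0,0],[8.5,-2.8,-2.7,0,0,0,0],[8.5,-2.8,-2.7,0,0,0,0],[8.5,-2.8,-2.7,0,0,0,0],[8.5,-2.8,-2.7,0,0,0,0],[8.5,-2.8,-2.7,0,0,0,0],[8.5,-2.8,-2.7,0,0,0,0],[8.5,-2.8,-2.7,0,0,0,0],[8.5,-2.8,-2.7,0,0,0,0],[8.5,-2.8,-2.7,0,0,0,0],[8.5,-2,-2,0,0,0,0],[8.5,0,0,0,0,0,0]]])

```text
time: 2.27
tool_pos: [0.5389, -0.0195, 0.2313]
tool_rot: [0.0, 0.128, 0.992, -0.001]
contact_force: [-0.1, -0.4, 0.6]
gripper_width: 0.995
grasp_force: 0.0
```

jog_arm(moves=[[[8.5,0,0,0,0,0,-0.1],[8.5,0,0,0,0,0,-0.1],[8.5,0,0,0,0,0,-0.1],[8.5,0,0,0,0,0,-0.11],[8.5,0,0,0,0,0,0]]])

```text
time: 2.68
tool_pos: [0.5368, -0.0147, 0.2314]
tool_rot: [0.0, -0.08, 0.997, 0.0]
contact_force: [-0.3, -0.1, -0.5]
gripper_width: 0.996
grasp_force: 0.0
```

```bash
cat > m.py <<'E'
from h import *
import sys
f=grab_frame('wrist');cv2.imwrite(f'pics/{sys.argv[1]}.png',f['color'])
hsv=cv2.cvtColor(f['color'],cv2.COLOR_BGR2HSV)
for lab,lo,hi,z in [('ring',(4,190,130),(14,255,255),.0805),('pink',(140,60,80),(172,255,255),.07),('yellow',(22,120,100),(34,255,255),.07),('blue',(100,120,80),(125,255,255),.07),('green',(60,80,50),(90,255,255),.07),('bar',(0,0,170),(179,40,255),.115)]:
    n,L,S,C=cv2.connectedComponentsWithStats(cv2.inRange(hsv,lo,hi))
    for i in sorted(range(1,n),key=lambda i:-S[i,4])[:2]:
        if S[i,4]<40: continue
        v,u=np.nonzero(L==i);P=np.array([world(f,a,b,z)[:2] for a,b in zip(u,v)],np.float32)*1000
        print(lab,S[i],'circ',np.round(cv2.minEnclosingCircle(P),1) if 0 else cv2.minEnclosingCircle(P),'rect',cv2.minAreaRect(P),'mean',P.mean(0))
s=state();print(s['time'],s['tool_pos'],s['tool_rot'],s['joint_pos'])
E
python3 m.py w1
```

```text
ring [   0  330   54   60 1438] circ ((803.293212890625, -324.806640625), 56.83966064453125) rect ((789.5192260742188, -342.4688720703125), (48.015769958496094, 113.66874694824219), 52.050960540771484) mean [ 789.9146  -336.16165]
ring [122 372  39  24 376] circ ((818.49462890625, -187.83895874023438), 24.666072845458984) rect ((810.5174560546875, -188.04698181152344), (33.13605880737305, 46.672882080078125), 0.4545605182647705) mean [ 814.90576 -189.9827 ]
pink [184 226  21  20 291] circ ((610.3934936523438, -136.59532165527344), 12.730915069580078) rect ((610.111572265625, -136.79083251953125), (18.97787857055664, 24.453609466552734), 48.04888153076172) mean [ 609.63196 -136.7464 ]
pink [145 369  13  22 202] circ ((816.5396728515625, -183.14663696289062), 17.320512771606445) rect ((816.5316162109375, -181.19497680664062), (34.45075988769531, 15.143303871154785), 0.23798026144504547) mean [ 817.65326 -182.8431 ]
yellow [  0  85  11  26 171] circ ((497.3714904785156, -326.84893798828125), 11.746676445007324) rect ((497.9417724609375, -322.27056884765625), (9.227522850036621, 23.49315
[... 1165 characters left out ...]
867872625589371) mean [ 785.5778  -318.17307]
bar [218 208  19  58 745] circ ((585.4368286132812, -90.29766845703125), 28.81465721130371) rect ((585.5012817382812, -90.3616943359375), (56.978294372558594, 12.943682670593262), 9.8563814163208) mean [583.3269   -90.328094]
bar [401 302  11  29 186] circ ((642.3414916992188, 93.92537689208984), 16.5614070892334) rect ((642.263916015625, 95.35205078125), (33.05156707763672, 7.2880401611328125), 4.125885963439941) mean [643.39325  95.13371]
2.7333 [ 0.53686406 -0.01474463  0.23137949] [ 7.76147581e-06 -7.82022230e-02  9.96937512e-01  9.87559932e-05] [-1.66161413e-01 -1.58740435e-01  1.81624812e+00  1.96133521e-04
  1.48411771e+00 -1.89353903e+00]
```

View pics/w1.png

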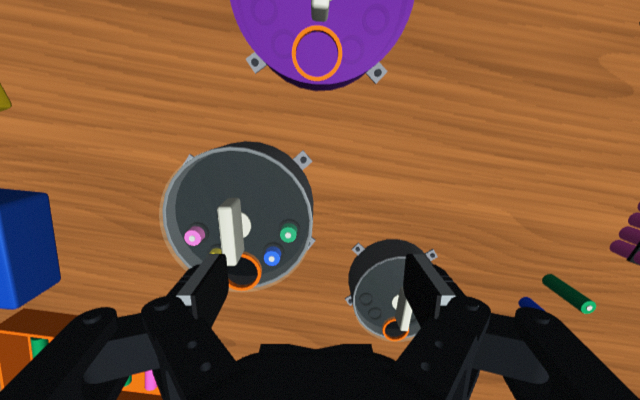

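The wrist view shows the large drum at (238,218), its bar at (230,232), the pink cell at (194,237) and the hole at (243,270), all consistent with the earlier fixes. I'll move over the handle.

jog_arm(moves=[[[8.5,-0.94,-2.05,0,0,0,0],[8.5,-0.94,-2.05,0,0,0,0],[8.5,-0.94,-2.05,0,0,0,0],[8.5,-0.94,-2.05,0,0,0,0],[8.5,0,0,2,0,0,0],[8.5,0,0,2,0,0,0],[8.5,0,0,2,0,0,0],[8.5,0,0,2,0,0,0],[8.5,0,0,0,0,0,0],[8.5,0,0,0,0,0,0],[8.5,0,0,0,0,0,0]]])

```text
time: 3.65
tool_pos: [0.5878, -0.0903, 0.1527]
tool_rot: [0.001, -0.079, 0.997, -0.0]
contact_force: [0.4, 0.8, 0.8]
gripper_width: 0.996
grasp_force: 0.0
```

```bash
python3 m.py w2 | grep -E "ring|pink|bar|^[0-9]|\["
```

```text
ring [  0 352  34  39 671] circ ((776.5652465820312, -331.107666015625), 27.54628562927246) rect ((769.771728515625, -339.54486083984375), (22.915191650390625, 55.07817840576172), 51.159339904785156) mean [ 768.602  -334.5054]
ring [289 254  55  49 529] circ ((639.6856079101562, -81.83100891113281), 22.7204532623291) rect ((640.7393798828125, -81.98272705078125), (43.14698028564453, 43.575164794921875), 10.548005104064941) mean [643.1371  -83.03809]
pink [240 216  26  27 473] circ ((610.4620361328125, -138.88973999023438), 11.815650939941406) rect ((610.720947265625, -138.23072814941406), (18.710859298706055, 22.80035400390625), 54.65185546875) mean [ 610.167  -138.1425]
pink [116 387   8  13  59] circ ((797.9395751953125, -247.3778533935547), 8.7163667678833) rect ((799.0289916992188, -244.94276428222656), (6.13839864730835, 17.431739807128906), 65.90062713623047) mean [ 800.114  -246.3428]
yellow [268 246  23  26 424] circ ((633.0909423828125, -113.67389678955078), 11.90678596496582) rect ((633.1348876953125, -114.03540802001953), (22.935523986816406, 18.112688064575195), 6.5297994
[... 1118 characters left out ...]
.270825386047363), 0.5870435833930969) mean [ 786.4818  -220.84457]
bar [ 306  185   30   85 1846] circ ((585.3184814453125, -90.93269348144531), 29.07359504699707) rect ((584.7821044921875, -87.8233642578125), (57.462432861328125, 18.180335998535156), 9.787349700927734) mean [582.597    -90.096466]
bar [378 118  40 113 334] circ ((543.95751953125, -45.51372528076172), 36.03801727294922) rect ((542.6705932617188, -43.33247756958008), (71.82158660888672, 11.113842010498047), 30.541610717773438) mean [534.08704  -46.500374]
3.7 [ 0.58820051 -0.09044379  0.15335199] [ 1.40461074e-03 -7.87246610e-02  9.96895281e-01 -5.02780884e-04] [-2.77593946e-01  4.03466589e-02  1.75866520e+00  3.88070722e-05
```

View pics/w2.png

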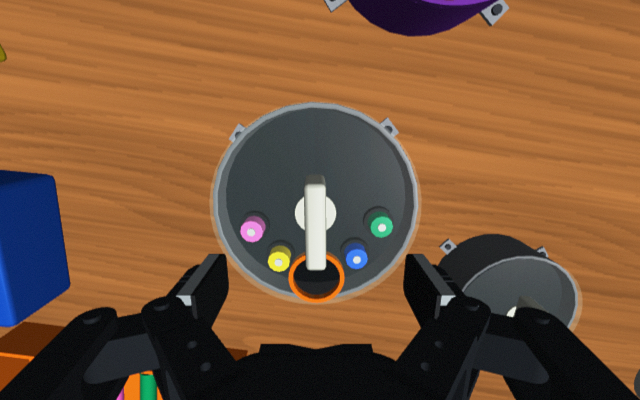

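The wrist view shows the tool over the large drum, with the bar at (316,225) aligned with the tool, the hole at (317,278), pink at (251,231) and yellow at (279,260). I'll descend and close.

jog_arm(moves=[[[8.5,0.2,0,1.5,0,0,0],[6,0,0,1.5,0,0,0],[6,0,0,1.5,0,0,0],[6,0,0,1.5,0,0,0],[6,0,0,0.8,0,0,0],[6,0,0,0,0,0,0],[6,0,0,0,0,0,0],[1,0,0,0,0,0,0],[1,0,0,0,0,0,0],[1,0,0,0,0,0,0],[1,0,0,0,0,0,0],[1,0,0,0,0,0,0],[1,0,0,0,0,0,0],[1,0,0,0,0,0,0]]])

```text
time: 4.87
tool_pos: [0.5858, -0.091, 0.0844]
tool_rot: [0.001, -0.079, 0.997, -0.0]
contact_force: [-1.6, -0.2, 5.1]
gripper_width: 0.154
grasp_force: 59.9
```

jog_arm(moves=[[[1,0,0,0,0,0,0.05],[1,0,0,0,0,0,0.1],[1,0,0,0,0,0,0.1],[1,0,0,0,0,0,0.1],[1,0,0,0,0,0,0.1],[1,0,0,0,0,0,0.1],[1,0,0,0,0,0,0.1],[1,0,0,0,0,0,0.1],[1,0,0,0,0,0,0.1],[1,0,0,0,0,0,0.1],[1,0,0,0,0,0,0.1],[1,0,0,0,0,0,0.1],[1,0,0,0,0,0,0.05],[1,0,0,0,0,0,0.03],[1,0,0,0,0,0,0],[1,0,0,0,0,0,0],[1,0,0,0,0,0,0],[1,0,0,0,0,0,0]]])

```text
time: 6.37
tool_pos: [0.5861, -0.0903, 0.0844]
tool_rot: [0.001, 0.511, 0.86, 0.001]
contact_force: [0.4, 1.7, 4.5]
gripper_width: 0.157
grasp_force: 59.9
```

```bash
python3 m.py w3 | grep -E "ring|pink|bar|[0-9]\." ; python3 -c "
from h import *
f=grab_frame('side');cv2.imwrite('pics/s3.png',cv2.resize(f['color'][180:310,310:450],None,fx=4,fy=4))"
```

```text
ring [19  0 44 23 69] circ ((427.80255126953125, -46.808807373046875), 11.032954216003418) rect ((429.0519104003906, -47.83427810668945), (22.06570816040039, 3.2326250076293945), 50.62136459350586) mean [429.50528 -47.94521]
pink [ 0  0 52 14 68] circ ((412.12396240234375, -47.92302703857422), 11.890677452087402) rect ((412.8926086425781, -49.32813262939453), (23.698549270629883, 5.183661937713623), 28.67941665649414) mean [410.64398  -51.438072]
pink [18  4 47 21 57] circ ((419.3785400390625, -48.998008728027344), 12.14344310760498) rect ((420.6123352050781, -50.145668029785156), (24.28668785095215, 3.370006799697876), 47.07075119018555) mean [420.7918  -50.50173]
blue [388 197  39  38 966] circ ((621.0878295898438, -49.958251953125), 11.536131858825684) rect ((620.9180908203125, -50.47088623046875), (18.438169479370117, 22.56431770324707), 78.59656524658203) mean [620.5666  -49.92635]
green [355 149  39  38 973] circ ((591.2600708007812, -36.59387969970703), 10.436643600463867) rect ((591.2918090820312, -36.254417419433594), (18.408004760742188, 20.414793014526367), 58.36024475097656) mean [591.03076  -36.275948]
bar [ 301  224   39  123 3614] circ ((585.5479125976562, -89.81209564208984), 29.446664810180664) rect ((586.6214599609375, -89.17051696777344), (15.302634239196777, 58.43556594848633), 27.872713088989258) mean [584.6667  -88.12325]
bar [ 249   86  192   85 1115] circ ((566.2900390625, -30.64963722229004), 36.596187591552734) rect ((564.8524169921875, -24.753408432006836), (73.17300415039062, 14.042753219604492), 13.675936698913574) mean [557.0314   -24.266735]
6.4167 [ 0.58612386 -0.09030097  0.08440381] [7.63045644e-04 5.10602827e-01 8.59816012e-01 7.72076550e-04] [-2.78834883e-01  1.10636351e-01  1.80804776e+00  1.17668051e-03
  1.22104024e+00 -7.78261178e-01]
```

View pics/w3.png

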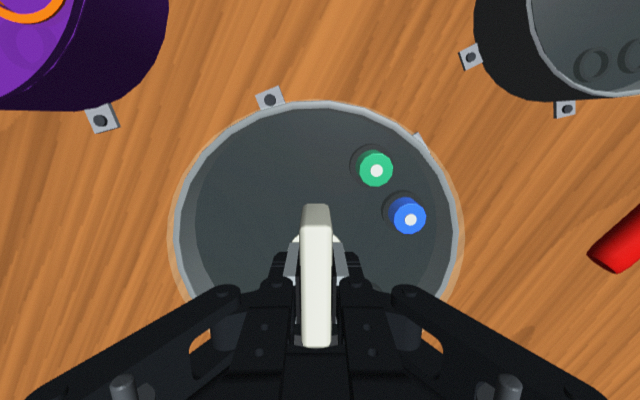

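View pics/s3.png

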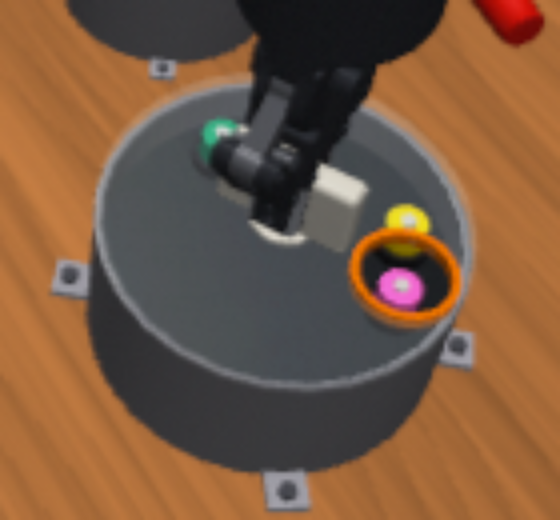

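The crops show the bar held and the pink cell inside the orange ring, at (402,288) in a ring centred at (405,277). The blue and green cells match the zero direction I worked out. I'll release, lift and check from above.

jog_arm(moves=[[[6,0,0,0,0,0,0],[6,0,0,0,0,0,0],[6,0,0,0,0,0,0],[6,0,0,0,0,0,0],[6,0,0,0,0,0,0],[6,0,0,-1.5,0,0,0],[6,0,0,-2,0,0,0],[6,0,0,-2,0,0,0],[6,0,0,-2,0,0,0],[6,2,0,-2,0,0,0],[6,2,0,-2,0,0,0],[6,2,0,-2,0,0,0],[6,2,0,-1,0,0,0],[6,0,0,0,0,0,0],[6,0,0,0,0,0,0],[6,0,0,0,0,0,0]]])

```text
time: 7.8
tool_pos: [0.5467, -0.0208, 0.2275]
tool_rot: [-0.0, 0.511, 0.86, -0.0]
contact_force: [-0.6, -0.6, 0.0]
gripper_width: 0.7
grasp_force: 0.0
```

```bash
python3 m.py w4 | grep -E "[0-9]\."
```

```text
ring [299 292  38  34 190] circ ((611.9864501953125, -138.20535278320312), 22.75345230102539) rect ((616.2882690429688, -140.9751739501953), (44.78828430175781, 34.828914642333984), 60.3387451171875) mean [ 617.3588  -143.66255]
ring [165 116  18  42  96] circ ((409.8257751464844, -35.541481018066406), 19.120878219604492) rect ((402.839111328125, -38.303367614746094), (15.980257034301758, 38.22964096069336), 21.56928062438965) mean [401.95755  -41.599606]
pink [430 376  31  24 404] circ ((813.735595703125, -168.96910095214844), 26.184738159179688) rect ((813.7138671875, -170.42868041992188), (50.65400695800781, 18.49755859375), 0.22358804941177368) mean [ 814.0602  -170.14354]
pink [434 355  36  26 359] circ ((805.238525390625, -137.98106384277344), 28.354896545410156) rect ((805.0271606445312, -137.27052307128906), (55.50676345825195, 15.941486358642578), 0.10896280407905579) mean [ 800.16724 -138.37463]
yellow [155 370  30  30 607] circ ((510.4729919433594, -330.3160705566406), 25.114566802978516) rect ((505.4624328613281, -332.3534240722656), (36.880340576171875, 47.13051605224609
[... 716 characters left out ...]
) mean [590.857    -34.857304]
bar [  67   90   74   43 1219] circ ((358.80096435546875, -36.84861373901367), 29.33854103088379) rect ((358.8102111816406, -37.48905944824219), (58.42828369140625, 13.341423034667969), 4.8425445556640625) mean [358.57526  -37.483162]
bar [311 252  21  56 852] circ ((585.6239013671875, -89.67079162597656), 29.813318252563477) rect ((588.5578002929688, -88.08399963378906), (18.843242645263672, 59.05419158935547), 28.40633773803711) mean [585.0886  -86.38301]
7.85 [ 0.54658957 -0.0209711   0.22695344] [-8.41212628e-04  5.10866307e-01  8.59659628e-01 -4.81669998e-04] [-1.74261514e-01 -1.29995202e-01  1.79784445e+00 -3.06601806e-04
  1.47565794e+00 -6.72643423e-01]
```

View pics/w4.png

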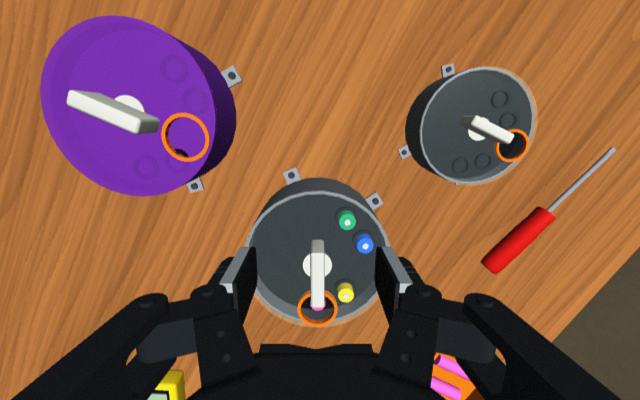

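The wrist view shows the ring at (318,308), with pink partly hidden by the bar. One more unobstructed check from the fixed cameras.

Run:
```python
from h import *
for n,(x0,x1,y0,y1) in {'scene':(195,302,185,275),'side':(325,435,195,290)}.items():
    f=grab_frame(n);hsv=cv2.cvtColor(f['color'],cv2.COLOR_BGR2HSV)
    for lab,lo,hi,z in [('ring',(4,190,130),(14,255,255),.0805),('pink',(140,60,80),(172,255,255),.07),('ytop',(22,120,100),(34,255,255),.07)]:
        m=cv2.inRange(hsv,lo,hi);k=np.zeros_like(m);k[y0:y1,x0:x1]=m[y0:y1,x0:x1];v,u=np.nonzero(k)
        P=np.array([world(f,a,b,z)[:2] for a,b in zip(u,v)],np.float32)*1000
        print(n,lab,len(u),cv2.minEnclosingCircle(P),P.mean(0))
    cv2.imwrite(f'pics/{n}5.png',cv2.resize(f['color'][y0:y1,x0:x1],None,fx=6,fy=6,interpolation=2))
```

```text
scene ring 100 ((615.3826904296875, -137.01329040527344), 22.357755661010742) [ 612.0724 -138.9937]
scene pink 61 ((617.3160400390625, -130.34332275390625), 19.819355010986328) [ 618.185   -130.87054]
scene ytop 111 ((644.165771484375, -105.94274139404297), 17.690017700195312) [ 643.6162   -103.699356]
side ring 152 ((613.5924072265625, -138.90353393554688), 22.87672996520996) [ 612.1488  -140.43875]
side pink 93 ((612.7265014648438, -138.70872497558594), 10.884722709655762) [ 613.25354 -138.81131]
side ytop 59 ((633.3302612304688, -114.27975463867188), 12.67978572845459) [ 635.9814 -113.8393]
```

View pics/side5.png

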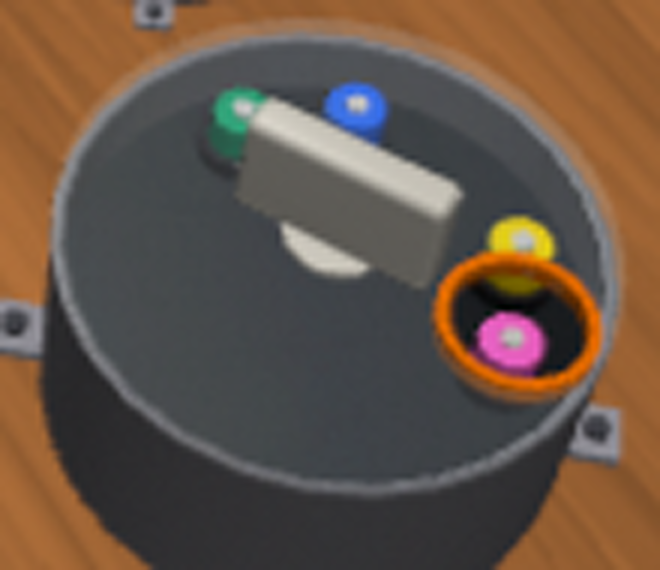

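The side view shows the pink cell at (512,340) in a ring centred at (518,327). Projected to their own heights, the two centres are within about 1 mm of each other. The gripper is clear, so I'm handing in.

```bash
python3 -c "
from plant import *
print(job_done())"
```

```text
the job is handed in; nothing more can be done
None
```

I turned the cap on the larger grey drum until its hole stood over the pink cell, centred to within about 1 mm in the side camera. I then let go, moved the gripper clear, and handed the job in about 8 s into the 38 s limit.

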